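# Hang the drying cabinet's lift-off door

## Task

On the model maker's bench, take the small drying cabinet's plywood door out of its slotted stand and hang it, standing wide open, on the cabinet's two hinge pins so that both hinge knuckles are fully down. Then swing the door shut against its rubber stops and leave it there. Be gentle: do not force or drop the door on the pins, do not slam it, and leave the other things on the bench alone.

Things in the scene. Friction and masses are not known exactly. Their poses are not given: they have to be found in the camera images.
- door: Plywood framed door with a clear window, 0.25 to 0.42 kg, upright. Panel 160 mm wide (its x), 12 mm thick (y), 160 mm high (z); origin at the centre of the panel's underside, balance point near x = 0. Two steel hinge knuckles on its -x edge, axis 18 mm beyond the panel. +y is the outer face, with a small knob 22 mm proud at x = 65, z = 80 mm.
- door_top (a point): Middle of the door's bare top edge (x = 0, y = 0, z = 160 mm in the door's frame); the place to grip, across the 12 mm thickness, from above; plain wood for 35 mm below it.
- knuckle_low (a point): Centre of the underside of the lower knuckle, at x = -98, y = 0, z = 20 mm in the door's frame. A knuckle is an upright steel tube, 19 mm outside diameter, 11 mm bore open at both ends, 18 mm high. Same axes as the door.
- knuckle_high (a point): Centre of the underside of the upper knuckle, at x = -98, y = 0, z = 120 mm in the door's frame: 100 mm straight above the lower one, the same size.
- door_free_edge (a point): Point on the door's inner face at its free edge, half way up (x = 80, y = -6, z = 80 mm in the door's frame).
- stand: Fixed pale wooden stand, 120 mm long (x), 90 mm wide (y), 30 mm high, with a 16 mm wide slot along x whose floor is 8 mm above the table. The door stands upright in it at the start, its x along the stand's x. Origin at the centre of the underside.
- cabinet: Fixed grey drying cabinet: 160 mm deep (x), 170 mm wide (y), top at 200 mm; origin at the centre of the underside, z up. The open front is the plane x = -80 mm and looks to its -x. Shut, the door's +x points along cabinet +y (door yaw = cabinet yaw + 90 deg); opening adds to that: 90 deg open is cabinet yaw + 180 deg, door standing out to cabinet -x.
- pin_low (a point): Nominal foot of the lower hinge pin (cabinet x -102, y -99, z 50 mm; cabinet's axes): centre of the round shoulder, 19 mm across and 6 thick, where the knuckle's underside rests. Pin upright, 8 mm diameter, 16 high, tip chamfered 1 mm. The hinge strip has slotted holes: the real pins lie up to 8 mm off in cabinet x and up to 8 mm off in y, differently each time; height exact.
- pin_high (a point): Nominal foot of the upper pin, 100 mm straight above the lower one, same size, and off by the same amount: both pins sit on one strip and stay put during the run. The shoulders are joined to the strip only towards cabinet +x; their front and their outer (-y) sides are free. Hung, the door has play and may sag by up to 0.04 rad.
- door_stop (a point): Face of the upper of two rubber stops, 16 mm proud of the cabinet's front, 20 wide, 12 high (cabinet x -96, y 72, z 150 mm; the other 90 mm below). The shut door's inner face rests on them. There is no catch; hinge friction holds the door.
- glue_bottle: Bystander: white squeeze bottle with a red cap, 60 mm across, 150 mm high; origin at its underside.
- paint_jar: Bystander: amber jar with a black cap, 48 mm across, 55 mm high; origin at its underside.
- screwdriver: Bystander: screwdriver 170 mm long lying on the bench along its x; origin under its middle.
- brush_cup: Bystander: white cup, 70 mm across, 85 mm high; origin at its underside.
Mind the look-alikes: they are no part of the job. Of the things shaped like the door, the plywood one is meant.

How it is judged (in metres and radians):
On the way:
1. the door hangs on both pins, fully down, standing open by more than about 35 degrees (z of knuckle_low in the frame of pin_low between -0.003 and 0.006 m and horizontal distance between knuckle_low and pin_low below 0.014 m and z of knuckle_high in the frame of pin_high between -0.003 and 0.006 m and horizontal distance between knuckle_high and pin_high below 0.014 m and angle between door's own z axis and vertical below 0.08 rad and angle between the x axis of door and the y axis of cabinet, either way round above 0.6 rad), for 0.2 s.
At the end, for the whole second after the job is handed in: Both knuckles are fully down on their shoulders (undersides within -3 to +6 mm of them in height, within 14 mm of the nominal pin places), the door upright within 0.08 rad and shut: the inner face at its free edge within 6 mm of the rubber stops; the door is at rest and not touched by the robot (z of knuckle_low in the frame of pin_low between -0.003 and 0.006 m and horizontal distance between knuckle_low and pin_low below 0.014 m and z of knuckle_high in the frame of pin_high between -0.003 and 0.006 m and horizontal distance between knuckle_high and pin_high below 0.014 m and angle between door's own z axis and vertical below 0.08 rad and x of door_free_edge in the frame of cabinet between -0.102 and -0.09 m and y of door_free_edge in the frame of cabinet between 0.055 and 0.105 m and linear speed of door below 0.01 m/s and contact force between door and the arm below 0.1 N).
It fails at once if the door is pressed, dropped or slammed on the cabinet or its pins with more than 35 N (contact force between door and cabinet above 35 N).
It fails at once if the glue bottle is moved by more than 30 mm (distance of glue_bottle from where it was at the start of the episode above 0.03 m).
It fails at once if the paint jar is moved by more than 30 mm (distance of paint_jar from where it was at the start of the episode above 0.03 m).
It fails at once if the screwdriver is moved by more than 30 mm (distance of screwdriver from where it was at the start of the episode above 0.03 m).
It fails at once if the brush cup is moved by more than 30 mm (distance of brush_cup from where it was at the start of the episode above 0.03 m).
It also fails if it takes over 67 s, if anything falls off the work surface, if the arm or the gripper's body presses on something with over 40 N, if the wrist force passes 120 N, or if a joint passes its speed limit or range.

## Robot

A 6-joint arm with a two-finger parallel gripper is mounted at the origin on the work surface. World frame = base frame: x ahead of the robot, y to its left, z up, the work surface at z = 0. Lengths are in m, angles in degrees, forces in N, time in s.
With the tool pointing down it reaches from about 0.25 to 0.725 m from the base axis. Payload 9.7 kg.
Tool frame: the origin (TCP) lies midway between the tips of the shut fingers; the grasp point (between the pads) lies 19 mm behind it; z points along the fingers, y is the line along which they close (so a half turn about z gives the same grasp; the last joint's range is limited). The gripper opens to 85 mm and grips with 20 to 120 N. Pads are 22 mm wide; open, the fingers measure 114 mm over their backs; the gripper's body (76 mm by 85 mm) begins 54 mm behind the grasp point. The pads swing forward as they close: fully open they stand 13 mm farther back than shut.
Start: joints at [64.859, 4.979, 10.078, 95.1, 0, 90], TCP at [0.234, 0.498, 0.231] pointing down, gripper open.
Joint ranges: [-179.16, 179.16], [-48.56, 103.87], [-65.8, 70.77], [-126.05, 130.52], [-82.76, 87.17], [-180, 180]. Speed limits (degrees/s): [127.2, 127.2, 147.25, 180, 180, 180].

## Interface

Orientations are given as [roll, pitch, yaw] about the fixed x, y, z axes, in that order (R = Rz(yaw) Ry(pitch) Rx(roll)).
In Python, from workcell import * gives the robot as it stands.
- The arm moves only by the tool servo_tool, never from a script. Its argument "moves" is a list of rows, each a list of 4 numbers: the shift along the world's x, y, z in cm, then the turn about the world's z in rad. A call has 1 to 20 rows; each row is the pose to reach, as a shift and turn from the pose commanded when the call began; what a row does not reach only later rows make up. A row lasts 1/12 s, in which the tool goes at most 41.7 mm and 7.16 degrees, less where a joint would pass 70% of its speed; a pose out of reach is approached as far as the arm can. A call with a gripper value outside its range is refused whole. "claw" is the closure, from 0 (fully open) to 1 (shut), set as the call begins (left out, the last holds). The fingers move at their own pace and stop on an object; "force" is the grip in N (left out, the last holds). Time passes only in rows, so rows that repeat a pose let the fingers close. It gives the time, the measured TCP pose, the force, the opening and the grip force at its end, in the units of the state.
- get_obs(): the state, without advancing time (a new reading comes with each control period).
- camera(name): name is "scene" or "side" or "wrist"; returns the picture (400x640x3 uint8, red, green, blue); there is no depth.
- get_calibration(name): a dict with "fx", "fy", "cx", "cy" (pixels), "k1" (the pictures are not rectified: a ray, as slopes to the right and down, at radius r is drawn at 1 + k1 r^2 times it, then the intrinsics apply), "rvec" (rotation vector, rad) and "tvec" (3), from world to camera coordinates, as OpenCV has them; the wrist camera has in their place "tool_from_camera" (4x4, takes a point from camera to tool coordinates, whose origin is the TCP and whose axes are the flange's). Camera axes: x right, y down, z forward; pixel columns grow to the right and rows downward; lengths in m; the calibration is good to about 2 mm. A picture is of the moment at which its call begins: read the wrist's pose just before it. get_calibration takes no time and is no camera call.
- job_done(): hands the job in; it is judged then, once.
The state is a dict: "time": time; "q": joint angles; "qd": joint speeds; "joint_efforts": joint torques, N m; "ee_pos": TCP position; "tcp_rot": TCP orientation; "wrist_force": force on the tool from outside, world axes, zero at the start; "torque": the same for the moment, N m; "opening": finger opening in m; "grasp_force": force on a finger pad.
Only numpy, scipy, OpenCV 4.12 (cv2) and the standard library are available. Lean on these libraries where they do the work, as an engineer would, in place of code of your own. Each camera call takes 0.05 s, during which the arm holds its last target. There are 200 camera calls.

## Working session

There is one attempt and no reset: what is moved stays moved. The work goes in short steps, Python scripts to look and compute and a tool call to move; the robot and the scene stay as the last step left them, time stands still between calls to the robot, and variables do not carry over. Pictures are saved under pics/ and viewed, at most 10 in all, crops included, and the job is handed in when it is done.

Besides the shell and the picture viewer there is one more tool, called after "Request:" in YAML: its name, and indented under it one key for each argument. servo_tool: Moves the arm, as the interface text tells. Its arguments: {"type":"object","properties":{"moves":{"type":"array","items":{"type":"array","items":{"type":"number"}}},"claw":{"type":"number"},"force":{"type":"number"}},"required":["moves"]}

```bash
ls; mkdir -p pics; python3 - <<'E'
from workcell import *
import cv2
o=get_obs();print(o)
for n in ["scene","side","wrist"]:
    im=camera(n);cv2.imwrite(f"pics/{n}0.png",im[...,::-1]);print(n,get_calibration(n))
E
```

```text
pics
{'time': 0.0, 'q': array([ 6.48588745e+01,  5.01208205e+00,  1.00332584e+01,  9.50976748e+01,
       -6.22831640e-04,  8.99995965e+01]), 'qd': array([-0.03419365,  0.0394127 ,  0.06558391,  0.0050316 ,  0.00805522,
        0.02421644]), 'joint_efforts': array([-2.90252494e-03, -5.20387995e+01,  4.64804614e+01,  1.61664840e-02,
       -1.12237722e-04,  3.47154625e-06]), 'ee_pos': array([0.23357588, 0.49769355, 0.23056292]), 'tcp_rot': array([-1.79923502e+02,  6.22292395e-04,  1.54859279e+02]), 'wrist_force': array([ 0.38655574,  0.04668613, -0.52299049]), 'torque': array([-0.02143534, -0.02473333,  0.04480319]), 'grasp_force': 0.0, 'opening': 0.08550908371673001}
scene {'fx': 379.6588548863734, 'fy': 379.6588548863734, 'cx': 319.62696162104965, 'cy': 205.5755093190118, 'k1': -0.036732211475162, 'rvec': array([ 2.06181534,  1.53138233, -0.51586151]), 'tvec': array([-0.04818667, -0.37541365,  1.36248965])}
side {'fx': 469.6232467390266, 'fy': 469.6232467390266, 'cx': 326.59705832891035, 'cy': 200.89149041066264, 'k1': -0.0598095654022239, 'rvec': array([ 2.15326523, -0.44346201,  0.25094845]), 'tvec': array([-0.51442756,  0.15859481,  1.07196051])}
wrist {'fx': 275.510553475809, 'fy': 275.510553475809, 'cx': 318.7088757357263, 'cy': 198.11313288872867, 'k1': -0.028054832278141442, 'tool_from_camera': array([[-3.00073011e-04, -9.52668629e-01, -3.04010514e-01,
         7.83177699e-02],
       [ 9.99999944e-01, -2.40799478e-04, -2.32461980e-04,
        -8.47560322e-04],
       [ 1.48253663e-04, -3.04010567e-01,  9.52668648e-01,
        -1.42519600e-01],
       [ 0.00000000e+00,  0.00000000e+00,  0.00000000e+00,
         1.00000000e+00]])}
```

View pics/scene0.png

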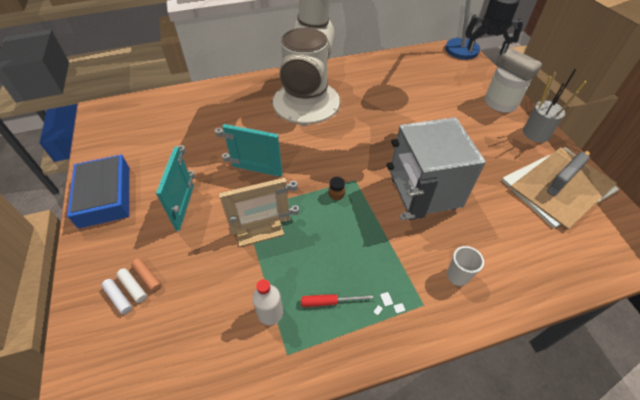

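View pics/side0.png

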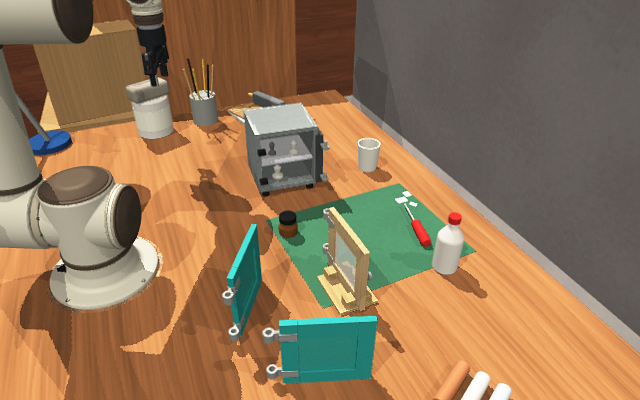

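The scene picture shows three door-shaped things: a plywood one at (258,210) in the pale stand, and teal ones at (178,188) and (252,150). The plywood door is the one meant. The cabinet at (437,165) has its open front to the image left, with the hinge near (407,213) and the stops at (391,150). In the side view the door is at (347,255), and the cabinet's pins are at about (322,147) and (322,177).

```bash
python3 - <<'E'
import cv2,numpy as np
s=cv2.imread("pics/scene0.png");d=cv2.imread("pics/side0.png")
f=lambda im,x,y:cv2.resize(im[y:y+75,x:x+100],(400,300),interpolation=cv2.INTER_CUBIC)
def g(im,x,y,w=100):
    h=w*3//4;return cv2.resize(im[y:y+h,x:x+w],(400,300),interpolation=cv2.INTER_CUBIC)
o=np.vstack([np.hstack([g(s,212,172),g(s,385,115,107+13)]),np.hstack([g(d,290,200,152),g(d,240,100)])])
cv2.imwrite("pics/crop1.png",o)
E
```

```text
(no output)
```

View pics/crop1.png

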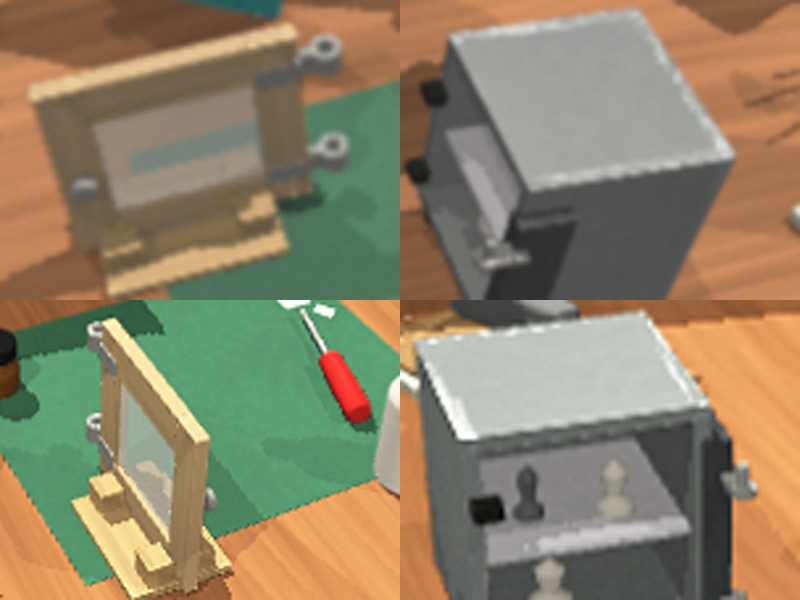

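The crop confirms that the plywood door in the stand is the one meant: wooden frame, window, knob and two steel knuckles. The knuckles sit at about (293,185) and (294,210), on the world +y side. The cabinet pins are at about (409,191) and (407,213) in the scene view.

```bash
cat > h.py <<'E'
import numpy as np,cv2
from scipy.spatial.transform import Rotation as R
from workcell import *
def ray(n,uv,obs=None):
    c=get_calibration(n);uv=np.atleast_2d(np.array(uv,float))
    d=(uv-[c['cx'],c['cy']])/[c['fx'],c['fy']]
    s=d.copy()
    for _ in range(8): s=d/(1+c['k1']*(s**2).sum(1,keepdims=True))
    v=np.c_[s,np.ones(len(s))]
    if n=="wrist":
        T=np.eye(4);T[:3,:3]=R.from_euler('xyz',obs['tcp_rot'],degrees=True).as_matrix();T[:3,3]=obs['ee_pos']
        M=T@c['tool_from_camera'];return M[:3,3],v@M[:3,:3].T
    M=cv2.Rodrigues(c['rvec'])[0];return -M.T@c['tvec'],v@M
def onz(n,uv,z,obs=None):
    o,d=ray(n,uv,obs);return o+d*((z-o[2])/d[:,2:])
def proj(n,P,obs=None):
    c=get_calibration(n);P=np.atleast_2d(P)
    if n=="wrist":
        T=np.eye(4);T[:3,:3]=R.from_euler('xyz',obs['tcp_rot'],degrees=True).as_matrix();T[:3,3]=obs['ee_pos']
        M=np.linalg.inv(T@c['tool_from_camera']);p=P@M[:3,:3].T+M[:3,3]
    else: p=P@cv2.Rodrigues(c['rvec'])[0].T+c['tvec']
    s=p[:,:2]/p[:,2:];s=s*(1+c['k1']*(s**2).sum(1,keepdims=True))
    return s*[c['fx'],c['fy']]+[c['cx'],c['cy']]
def tri(obsl):
    A=np.zeros((3,3));b=np.zeros(3)
    for o,d in obsl:
        d=d.ravel()/np.linalg.norm(d);Q=np.eye(3)-np.outer(d,d);A+=Q;b+=Q@o
    return np.linalg.solve(A,b)
E
python3 - <<'E'
from h import *
np.set_printoptions(precision=4,suppress=True)
I={n:cv2.imread(f"pics/{n}0.png") for n in("scene","side")}
for n,seed in(("scene",(440,140)),("side",(285,120))):
    hsv=cv2.cvtColor(cv2.GaussianBlur(I[n],(3,3),0),cv2.COLOR_BGR2HSV)
    m=np.zeros((402,642),np.uint8)
    cv2.floodFill(I[n].copy(),m,seed,0,(9,)*3,(60,)*3,cv2.FLOODFILL_FIXED_RANGE|cv2.FLOODFILL_MASK_ONLY|(255<<8)) if 0 else None
    v0=hsv[seed[1],seed[0],2];g=((hsv[...,1]<45)&(hsv[...,2]>v0-25)).astype(np.uint8)
    g=cv2.morphologyEx(g,cv2.MORPH_OPEN,np.ones((3,3)))
    k,l=cv2.connectedComponents(g);c=max(cv2.findContours((l==l[seed[1],seed[0]]).astype(np.uint8),0,1)[0],key=cv2.contourArea)
    print(n,v0,cv2.contourArea(c),cv2.boundingRect(c))
    P=onz(n,c[:,0],.2)[:,:2].astype(np.float32)
    print(cv2.minAreaRect(P*1000))
# by-hand points
print("cab corners scene",onz("scene",[(400,126.4),(457,118),(484.6,161.5),(422.5,172)],.2))
ku=tri([ray("scene",(292.75,185)),ray("side",(326.9,213.3))]);kl=tri([ray("scene",(294.5,209.5)),ray("side",(326.9,247.5))])
print("knuckles tri",ku,kl,"onz",onz("scene",(292.75,185),.146),onz("scene",(294.5,209.5),.046),onz("side",(326.9,213.3),.146),onz("side",(326.9,247.5),.046))
print("door top front corners",onz("scene",[(219.5,196.5),(286.5,182)],.168), onz("side",[(331.5,208.5),(369,252)],.168))
print("jar top",onz("scene",(337,182),.055),onz("side",(288,215),.055),"cup",onz("scene",(467,256),.085),"bottle",onz("scene",(264,286),.15))
print("pins",tri([ray("scene",(409,191)),ray("side",(325,146))]),onz("scene",(409,191),.166),onz("side",(325,146),.166))
E
```

```text
scene 163 2811.0 (401, 118, 84, 54)
((509.91131591796875, 212.29925537109375), (158.31817626953125, 170.203125), 85.58460235595703)
side 200 1412.5 (244, 104, 71, 31)
((507.6250305175781, 208.472412109375), (156.83937072753906, 169.12969970703125), 85.5714340209961)
cab corners scene [[0.4251 0.139  0.2   ]
 [0.437  0.2994 0.2   ]
 [0.599  0.2831 0.2   ]
 [0.5871 0.1234 0.2   ]]
knuckles tri [ 0.4869 -0.1669  0.1385] [ 0.4883 -0.1679  0.0396] onz [[ 0.4932 -0.168   0.146 ]] [[ 0.4931 -0.1688  0.046 ]] [[ 0.4828 -0.1761  0.146 ]] [[ 0.4852 -0.1746  0.046 ]]
door top front corners [[ 0.4966 -0.3433  0.168 ]
 [ 0.4983 -0.1835  0.168 ]] [[ 0.4865 -0.191   0.168 ]
 [ 0.4949 -0.3448  0.168 ]]
jar top [[ 0.4413 -0.0328  0.055 ]] [[ 0.4412 -0.035   0.055 ]] cup [[0.769  0.1765 0.085 ]] bottle [[ 0.7387 -0.2906  0.15  ]]
pins [0.5964 0.0945 0.151 ] [[0.6068 0.0866 0.166 ]] [[0.5852 0.0695 0.166 ]]
```

Cabinet: yaw about 85.6°, centre (0.509, 0.2105), nominal pin at about (0.600, 0.101). Door centre is at about (0.491, -0.264). The jar is about 0.21 m from the pin, just outside the door's swing. I'll move above the door.

Request:
servo_tool:
  moves:
    - [3,-4,6,-0.12]
    - [25.7,-76.2,6,-1.132]
    - [25.7,-76.2,6,-1.132]
    - [25.7,-76.2,6,-1.132]
    - [25.7,-76.2,6,-1.132]
    - [25.7,-76.2,6,-1.132]
    - [25.7,-76.2,6,-1.132]
    - [25.7,-76.2,6,-1.132]
    - [25.7,-76.2,6,-1.132]
    - [25.7,-76.2,6,-1.132]
    - [25.7,-76.2,6,-1.132]
    - [25.7,-76.2,6,-1.132]
    - [25.7,-76.2,6,-1.132]
    - [25.7,-76.2,6,-1.132]
    - [25.7,-76.2,6,-1.132]
    - [25.7,-76.2,6,-1.132]
    - [25.7,-76.2,6,-1.132]
    - [25.7,-76.2,6,-1.132]
    - [25.7,-76.2,6,-1.132]
    - [25.7,-76.2,6,-1.132]
  claw: 0
  force: 40

```text
time: 1.82
ee_pos: [0.4909, -0.2674, 0.2904]
tcp_rot: [-180.0, 0.0, 89.9]
wrist_force: [1.4, -0.1, -0.2]
opening: 0.0852
grasp_force: 0.0
```

```bash
python3 - <<'E'
from h import *
o=get_obs();im=camera("wrist");print(o['ee_pos'],o['tcp_rot'],o['time'])
cv2.imwrite("pics/w1.png",im[...,::-1])
E
```

```text
[ 0.49093969 -0.26737062  0.29044202] [-1.79959863e+02  3.28045633e-04  8.99133850e+01] 1.8167
```

View pics/w1.png

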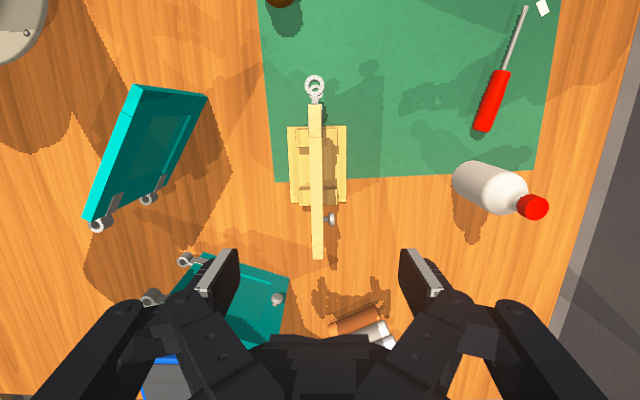

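The wrist view shows the door's top edge from (315,104) to (318,260) and the upper knuckle ring at about (315,86). Both teal doors are to the left.

```bash
python3 - <<'E'
from h import *
np.set_printoptions(precision=4,suppress=True)
im=cv2.imread("pics/w1.png")
o=dict(ee_pos=[0.49093969,-0.26737062,0.29044202],tcp_rot=[-179.959863,0,89.913385])
g=im[...,1].astype(int)
hsv=cv2.cvtColor(im,cv2.COLOR_BGR2HSV)
m=((hsv[...,0]>15)&(hsv[...,0]<35)&(hsv[...,1]>60)&(hsv[...,2]>215)).astype(np.uint8)
c=[]
for v in list(range(106,124))+list(range(206,258)):
    x=np.where(m[v,300:332])[0]+300
    if len(x)>3: c.append((x.min()-.5,x.max()+.5,v))
c=np.array(c);print(c[::8])
L=onz("wrist",c[:,[0,2]],.168,o);Rr=onz("wrist",c[:,[1,2]],.168,o);M=(L+Rr)/2
p=np.polyfit(M[:,1],M[:,0],1);print("slope deg",np.degrees(np.arctan(p[0])),"x at -.26",np.polyval(p,-.26),"width",np.median(Rr[:,0]-L[:,0]),np.std(M[:,0]-np.polyval(p,M[:,1])))
col=np.where(m[:,315:319].all(1))[0];print(col.min(),col.max())
print(onz("wrist",[(315.5,103.5),(317.5,260)],.168,o))
print("ring",onz("wrist",(315,86),.146,o))
E
```

```text
[[307.5 320.5 106. ]
 [307.5 320.5 114. ]
 [307.5 320.5 122. ]
 [307.5 322.5 212. ]
 [307.5 322.5 220. ]
 [307.5 322.5 228. ]
 [299.5 322.5 236. ]
 [303.5 322.5 244. ]
 [311.5 325.5 252. ]]
slope deg 0.10708824131476136 x at -.26 0.4855832717594325 width 0.015039091255282605 0.00235187981615451
104 259
[[ 0.4872 -0.1841  0.168 ]
 [ 0.4886 -0.3454  0.168 ]]
ring [[ 0.4866 -0.1673  0.146 ]]
```

Request:
servo_tool:
  moves:
    - [-0.3,0,-2,0.01]
    - [-0.3,0,-5,0.01]
    - [-0.3,0,-8,0.01]
    - [-0.3,0,-11,0.01]
    - [-0.3,0,-13,0.01]
    - [-0.3,0,-14.5,0.01]
    - [-0.3,0,-15.5,0.01]
    - [-0.3,0,-15.5,0.01]
    - [-0.3,0,-15.5,0.01]

```text
time: 2.62
ee_pos: [0.4876, -0.264, 0.1365]
tcp_rot: [-180.0, -0.0, 90.6]
wrist_force: [-1.0, 0.3, 0.5]
opening: 0.0856
grasp_force: 0.0
```

Request:
servo_tool:
  moves:
    - [0,0,0,0]
    - [0,0,0,0]
    - [0,0,0,0]
    - [0,0,0,0]
    - [0,0,0,0]
    - [0,0,0,0]
    - [0,0,0,0]
    - [0,0,0,0]
    - [0,0,0,0]
    - [0,0,0,0]
    - [0,0,0,0]
    - [0,0,0,0]
  claw: 1
  force: 50

```text
time: 3.62
ee_pos: [0.4878, -0.2643, 0.1366]
tcp_rot: [180.0, 0.0, 90.6]
wrist_force: [0.7, -1.7, 3.9]
opening: 0.0113
grasp_force: 50.1
```

Request:
servo_tool:
  moves:
    - [0,0,1,0]
    - [0,0,2.5,0]
    - [0,0,4.5,0]
    - [0,0,6.5,0]
    - [0,0,8,0]
    - [1,2,9,0]
    - [2.5,5,9,-0.02]
    - [4,8,9,-0.04]
    - [5.5,11,9,-0.06]
    - [7,14,9,-0.08]
    - [8.5,17,9,-0.087]
    - [10,20,9,-0.087]
    - [11.5,22.5,9,-0.087]
    - [13,25,9,-0.087]
    - [13.7,26.3,9,-0.087]
    - [14,26.7,9,-0.087]
    - [14,26.7,8,-0.087]
    - [14,26.7,8,-0.087]
    - [14,26.7,8,-0.087]

```text
time: 5.2
ee_pos: [0.6267, 0.0018, 0.2152]
tcp_rot: [-179.9, 0.0, 85.5]
wrist_force: [-0.5, 0.4, -3.6]
opening: 0.0115
grasp_force: 49.1
```

```bash
python3 - <<'E'
from h import *
o=get_obs();im=camera("wrist");print({k:np.round(o[k],4) for k in('ee_pos','tcp_rot','time','wrist_force')})
np.save("o2.npy",np.r_[o['ee_pos'],o['tcp_rot']])
cv2.imwrite("pics/w2raw.png",im[...,::-1])
cv2.imwrite("pics/w2.png",cv2.resize(im[0:200,160:426,::-1],(798,600),interpolation=cv2.INTER_CUBIC))
E
```

```text
{'ee_pos': array([0.6267, 0.0018, 0.2152]), 'tcp_rot': array([-1.798724e+02,  2.520000e-02,  8.553000e+01]), 'time': np.float64(5.2), 'wrist_force': array([-0.4677,  0.3511, -3.6029])}
```

View pics/w2.png

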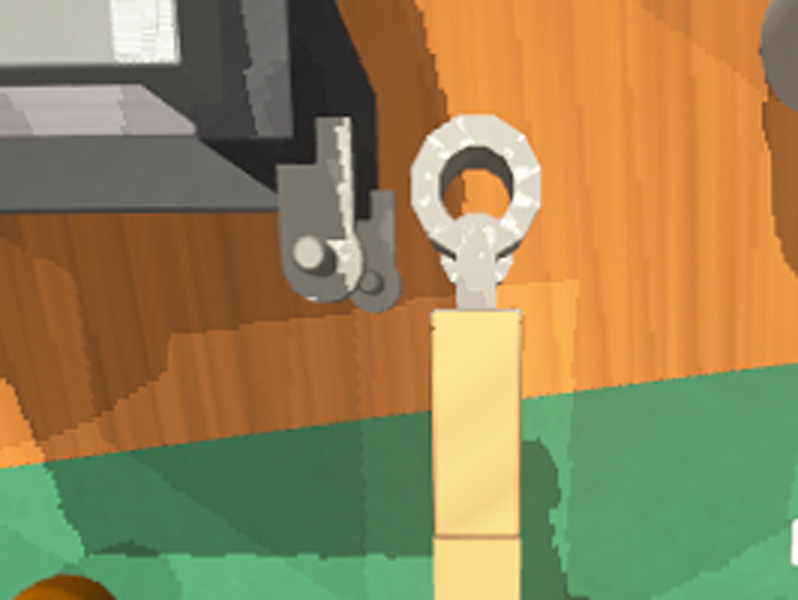

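The wrist crop shows the upper pin tip at raw pixel (262.7,82.8) and the held upper knuckle ring centred at (318.3,60.3). The lower shoulder is visible below and to the right of the upper one.

```bash
cat > m.py <<'E'
from h import *
np.set_printoptions(precision=4,suppress=True)
a=np.load("o2.npy");o=dict(ee_pos=a[:3],tcp_rot=a[3:])
print("pin",onz("wrist",(262.7,82.8),.166,o),"knuckle",onz("wrist",(318.3,60.3),a[2]-.1366+.146,o))
P=onz("wrist",(262.7,82.8),.166,o)[0];q=P.copy();q[2]=.066;print("low tip pred crop px",(proj("wrist",q,o)-[160,0]+.5)*3)
K=onz("wrist",(318.3,60.3),a[2]-.1366+.146,o)[0];q=K.copy();q[2]-=.1;print("low knuckle top pred crop px",(proj("wrist",q,o)-[160,0]+.5)*3)
u=R.from_euler('xyz',a[3:],degrees=True).as_matrix()[:,0];print("knuckle expected at grip+98mm",a[:3]+.098*u)
E
python3 m.py
```

```text
pin [[0.597  0.0988 0.166 ]] knuckle [[0.6334 0.0999 0.2246]]
low tip pred crop px [[368.5127 278.7465]]
low knuckle top pred crop px [[477.4152 248.6793]]
knuckle expected at grip+98mm [0.6344 0.0995 0.2152]
```

Request:
servo_tool:
  moves:
    - [-1,0,0,0]
    - [-2.2,-0.1,0,0]
    - [-3.2,-0.1,-0.5,0]
    - [-3.65,-0.1,-1.2,0]
    - [-3.65,-0.1,-2,0]
    - [-3.65,-0.1,-2.7,0]
    - [-3.65,-0.1,-3.1,0]
    - [-3.65,-0.1,-3.2,0]
    - [-3.65,-0.1,-3.2,0]
    - [-3.65,-0.1,-3.2,0]
    - [-3.65,-0.1,-3.2,0]

```text
time: 6.17
ee_pos: [0.5915, 0.0019, 0.1846]
tcp_rot: [180.0, -0.0, 85.6]
wrist_force: [-0.3, 0.0, -3.2]
opening: 0.0112
grasp_force: 49.3
```

```bash
python3 - <<'E'
from h import *
o=get_obs();im=camera("wrist");print({k:np.round(o[k],4) for k in('ee_pos','tcp_rot','time','wrist_force')})
np.save("o3.npy",np.r_[o['ee_pos'],o['tcp_rot']])
cv2.imwrite("pics/w3raw.png",im[...,::-1])
s=camera("scene");d=camera("side")
cv2.imwrite("pics/s3.png",s[...,::-1]);cv2.imwrite("pics/d3.png",d[...,::-1])
A=cv2.resize(im[20:145,260:385,::-1],(500,500),interpolation=cv2.INTER_CUBIC)
B=cv2.resize(d[130:205,290:380,::-1],(300,250),interpolation=cv2.INTER_CUBIC);C=cv2.resize(s[160:235,370:460,::-1],(300,250),interpolation=cv2.INTER_CUBIC)
cv2.imwrite("pics/w3.png",np.hstack([A,np.vstack([B,C])]))
E
```

```text
{'ee_pos': array([0.5915, 0.0019, 0.1846]), 'tcp_rot': array([ 1.79975e+02, -7.00000e-04,  8.55933e+01]), 'time': np.float64(6.1667), 'wrist_force': array([-0.2522,  0.0429, -3.2109])}
```

View pics/w3.png

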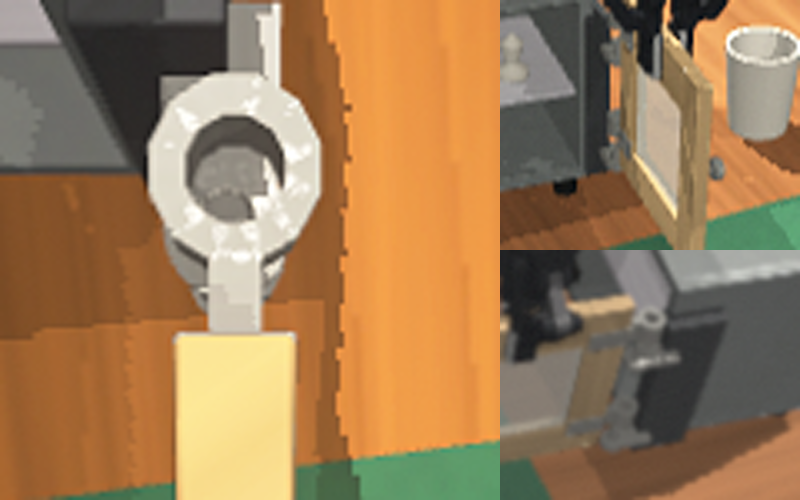

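```bash
python3 - <<'E'
from h import *
np.set_printoptions(precision=4,suppress=True)
a=np.load("o3.npy");o=dict(ee_pos=a[:3],tcp_rot=a[3:])
raw=lambda X:np.array([(X[0]+.5)/4-.5+260,(X[1]+.5)/4-.5+20])
crop=lambda p:(p-[260,20]+.5)*4-.5
print("pin tip pred crop",crop(proj("wrist",[.597,.0988,.166],o)))
zt=a[2]-.1366+.146
print("ring at",onz("wrist",raw((234.5,165)),zt,o), "tip if seen (228,165)",onz("wrist",raw((228,165)),.166,o))
im=cv2.imread("pics/w3raw.png");cv2.imwrite("pics/w3z.png",cv2.resize(cv2.convertScaleAbs(im[30:90,285:350],alpha=1.3,beta=20),(650,600),interpolation=cv2.INTER_NEAREST))
E
```

```text
pin tip pred crop [[228.5235 209.0921]]
ring at [[0.5979 0.0998 0.194 ]] tip if seen (228,165) [[0.5974 0.1042 0.166 ]]
```

View pics/w3z.png

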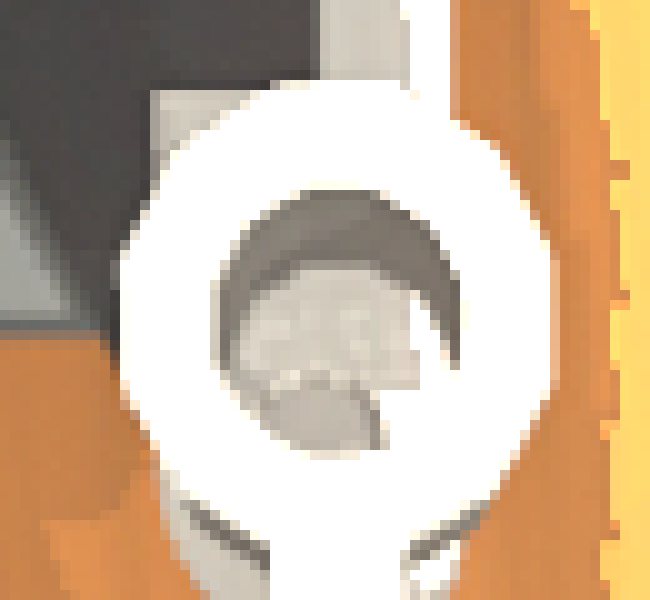

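The pin tip shows through the bore at raw pixel (316.7,73), which agrees with the earlier triangulated pin at (0.597,0.0985). The knuckle is 0.9 mm off in x and 1.3 mm off in y, so I'll correct that and lower gently.

Request:
servo_tool:
  moves:
    - [-0.1,-0.13,0,0]
    - [-0.1,-0.13,-0.3,0]
    - [-0.1,-0.13,-0.6,0]
    - [-0.1,-0.13,-0.8,0]
    - [-0.1,-0.13,-0.9,0]
    - [-0.1,-0.13,-1.0,0]
    - [-0.1,-0.13,-1.1,0]
    - [-0.1,-0.13,-1.2,0]
    - [-0.1,-0.13,-1.2,0]
    - [-0.1,-0.13,-1.2,0]

```text
time: 7.15
ee_pos: [0.5902, 0.0006, 0.1723]
tcp_rot: [-180.0, 0.0, 85.6]
wrist_force: [-0.3, -0.5, -4.6]
opening: 0.0115
grasp_force: 49.4
```

Request:
servo_tool:
  moves:
    - [0,0,-0.1,0]
    - [0,0,-0.2,0]
    - [0,0,-0.3,0]
    - [0,0,-0.4,0]
    - [0,0,-0.5,0]
    - [0,0,-0.5,0]
    - [0,0,-0.5,0]

```text
time: 7.73
ee_pos: [0.5901, 0.0006, 0.1672]
tcp_rot: [-180.0, 0.0, 85.6]
wrist_force: [0.4, 0.6, -3.8]
opening: 0.0113
grasp_force: 49.4
```

Request:
servo_tool:
  moves:
    - [0,0,-0.1,0]
    - [0,0,-0.2,0]
    - [0,0,-0.3,0]
    - [0,0,-0.4,0]
    - [0,0,-0.5,0]
    - [0,0,-0.6,0]
    - [0,0,-0.7,0]
    - [0,0,-0.7,0]
    - [0,0,-0.7,0]

```text
time: 8.48
ee_pos: [0.5901, 0.0006, 0.1602]
tcp_rot: [-180.0, 0.0, 85.6]
wrist_force: [-0.7, -0.6, -3.9]
opening: 0.011
grasp_force: 49.4
```

```bash
python3 - <<'E'
from h import *
im=camera("wrist");s=camera("scene");d=camera("side")
A=cv2.resize(im[20:145,260:385,::-1],(500,500),interpolation=cv2.INTER_CUBIC)
B=cv2.resize(d[130:205,290:380,::-1],(300,250),interpolation=cv2.INTER_CUBIC);C=cv2.resize(s[160:235,370:460,::-1],(300,250),interpolation=cv2.INTER_CUBIC)
cv2.imwrite("pics/w4.png",np.hstack([A,np.vstack([B,C])]))
E
```

```text
(no output)
```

View pics/w4.png

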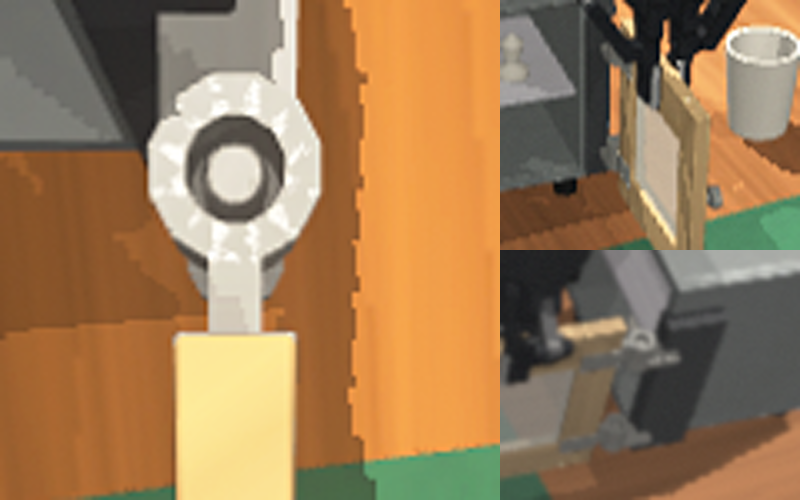

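The pin tip is seen centred inside the upper knuckle's bore, at crop (235,170). I'll lower the last 1.6 mm.

Request:
servo_tool:
  moves:
    - [0,0,-0.05,0]
    - [0,0,-0.1,0]
    - [0,0,-0.13,0]
    - [0,0,-0.13,0]
    - [0,0,-0.13,0]

```text
time: 9.05
ee_pos: [0.5902, 0.0006, 0.1589]
tcp_rot: [-180.0, 0.0, 85.6]
wrist_force: [-0.1, 0.9, -3.7]
opening: 0.0112
grasp_force: 49.4
```

Request:
servo_tool:
  moves:
    - [0,0,-0.02,0]
    - [0,0,-0.04,0]
    - [0,0,-0.05,0]
    - [0,0,-0.05,0]

```text
time: 9.38
ee_pos: [0.5902, 0.0006, 0.1587]
tcp_rot: [180.0, 0.0, 85.6]
wrist_force: [0.6, -1.0, -2.3]
opening: 0.0116
grasp_force: 49.6
```

Request:
servo_tool:
  moves:
    - [0,0,-0.02,0]
    - [0,0,-0.04,0]
    - [0,0,-0.04,0]

```text
time: 9.63
ee_pos: [0.5903, 0.0005, 0.1585]
tcp_rot: [180.0, 0.0, 85.6]
wrist_force: [0.1, -2.3, 0.9]
opening: 0.0111
grasp_force: 50.0
```

Seated: the arm carries no weight now. Releasing.

Request:
servo_tool:
  moves:
    - [0,0,0,0]
    - [0,0,0,0]
    - [0,0,0,0]
    - [0,0,0,0]
    - [0,0,0,0]
    - [0,0,0,0]
    - [0,0,0,0]
  claw: 0

```text
time: 10.22
ee_pos: [0.5902, 0.0006, 0.1581]
tcp_rot: [-180.0, 0.0, 85.6]
wrist_force: [0.3, 0.4, 0.1]
opening: 0.0854
grasp_force: 0.0
```

Request:
servo_tool:
  moves:
    - [0,0,1.5,0]
    - [0,0,4,0]
    - [0,0,6.5,0]
    - [0,0,8,0]
    - [0,0,8,0]
    - [0,0,8,0]

```text
time: 10.72
ee_pos: [0.5906, 0.0006, 0.2386]
tcp_rot: [179.9, -0.0, 85.6]
wrist_force: [-0.3, -0.7, -1.2]
opening: 0.0853
grasp_force: 0.0
```

```bash
python3 - <<'E'
from h import *
o=get_obs();print(o['time'],o['ee_pos'],o['tcp_rot'])
im=camera("wrist");s=camera("scene");d=camera("side")
A=cv2.resize(im[0:400,120:520,::-1],(400,400))
B=cv2.resize(d[90:240,230:430,::-1],(400,300),interpolation=cv2.INTER_CUBIC);C=cv2.resize(s[100:250,320:520,::-1],(400,300),interpolation=cv2.INTER_CUBIC)
cv2.imwrite("pics/w5.png",np.hstack([np.vstack([A,A[:200]*0]),np.vstack([B,C])]))
E
```

```text
10.7167 [0.59059237 0.00061794 0.23864809] [ 1.79911006e+02 -7.91046615e-03  8.55901010e+01]
```

View pics/w5.png

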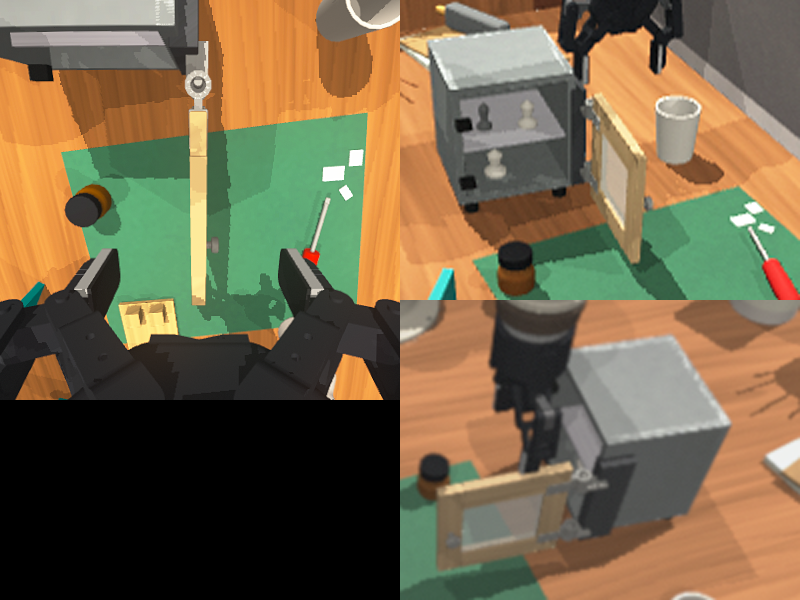

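The picture shows the door hung wide open, with both knuckles down and the jar clear of the swing. Next I'll close the fingers, go to the outer side near the free edge and come down.

Request:
servo_tool:
  moves:
    - [1.5,-2,0,0]
    - [3.5,-4,0,0]
    - [5,-5.6,0,0]
    - [5,-5.6,0,0]
    - [5,-5.6,0,0]
    - [5,-5.6,-1.5,0]
    - [5,-5.6,-4,0]
    - [5,-5.6,-6.5,0]
    - [5,-5.6,-8,0]
    - [5,-5.6,-8.3,0]
    - [5,-5.6,-8.3,0]
    - [5,-5.6,-8.3,0]
  claw: 1

```text
time: 11.87
ee_pos: [0.6401, -0.055, 0.1562]
tcp_rot: [180.0, -0.0, 85.6]
wrist_force: [0.4, 0.3, -0.4]
opening: 0.0
grasp_force: 0.0
```

```bash
python3 - <<'E'
from h import *
o=get_obs();p=o['ee_pos'];print(o['time'],p,o['tcp_rot'],o['opening'],o['wrist_force'])
H=np.array([.597,.0985]);d=.022
for k in range(0,92,5):
    t=np.radians(-94.4-k);e=np.array([np.cos(t),np.sin(t)]);n=np.array([-np.sin(t),np.cos(t)])
    T=H+.15*e+d*n;print(k,np.round((T-p[:2])*100,2),round(-np.radians(k),3))
E
```

```text
11.8667 [ 0.64006598 -0.05498756  0.15616499] [ 1.79952188e+02 -4.25931236e-03  8.56108301e+01] 2.734780902229658e-05 [ 0.40115599  0.29730356 -0.37677987]
0 [-3.26  0.22] -0.0
5 [-4.59  0.19] -0.087
10 [-5.91  0.27] -0.175
15 [-7.21  0.47] -0.262
20 [-8.5   0.78] -0.349
25 [-9.75  1.2 ] -0.436
30 [-10.97   1.73] -0.524
35 [-12.13   2.36] -0.611
40 [-13.23   3.09] -0.698
45 [-14.26   3.92] -0.785
50 [-15.22   4.83] -0.873
55 [-16.1    5.82] -0.96
60 [-16.88   6.88] -1.047
65 [-17.57   8.01] -1.134
70 [-18.16   9.2 ] -1.222
75 [-18.65  10.43] -1.309
80 [-19.02  11.7 ] -1.396
85 [-19.28  12.99] -1.484
90 [-19.43  14.31] -1.571
```

Request:
servo_tool:
  moves:
    - [-0.8,0.1,0,0]
    - [-1.6,0.1,0,0]
    - [-2.2,0.2,0,0]
    - [-2.7,0.2,0,0]
    - [-3.26,0.22,0,0]
    - [-3.9,0.2,0,-0.044]
    - [-4.59,0.19,0,-0.087]
    - [-5.25,0.23,0,-0.131]
    - [-5.91,0.27,0,-0.175]
    - [-6.56,0.37,0,-0.218]
    - [-7.21,0.47,0,-0.262]
    - [-7.86,0.62,0,-0.305]
    - [-8.5,0.78,0,-0.349]
    - [-9.13,0.99,0,-0.393]
    - [-9.75,1.2,0,-0.436]
    - [-10.36,1.47,0,-0.48]
    - [-10.97,1.73,0,-0.524]
    - [-11.4,1.95,0,-0.555]
    - [-11.6,2.06,0,-0.57]
    - [-11.6,2.06,0,-0.57]

```text
time: 13.53
ee_pos: [0.5238, -0.0347, 0.1554]
tcp_rot: [180.0, -0.0, 52.9]
wrist_force: [0.6, -0.2, 0.3]
opening: 0.0
grasp_force: 0.0
```

```bash
python3 - <<'E'
from h import *
im=camera("wrist");s=camera("scene");d=camera("side");o=get_obs()
cv2.imwrite("pics/d6.png",d[...,::-1]);cv2.imwrite("pics/s6.png",s[...,::-1]);cv2.imwrite("pics/w6.png",im[...,::-1]);np.save("o6.npy",np.r_[o['ee_pos'],o['tcp_rot']])
np.set_printoptions(precision=4,suppress=True)
# plywood top-edge mask in wrist view
hsv=cv2.cvtColor(im,cv2.COLOR_RGB2HSV);m=((hsv[...,0]>18)&(hsv[...,0]<32)&(hsv[...,1]>60)&(hsv[...,1]<170)&(hsv[...,2]>200)).astype(np.uint8)
n,l,st,c=cv2.connectedComponentsWithStats(m)
for i in np.argsort(-st[1:,4])[:3]+1:
    pts=np.argwhere(l==i)[:,::-1].astype(np.float32);r=cv2.minAreaRect(pts);b=cv2.boxPoints(r)
    print(st[i],r);print(onz("wrist",b,.19,o)[:,:2].tolist())
E
```

```text
[ 242   46   46  238 6702] ((268.2969055175781, 163.39877319335938), (238.37440490722656, 32.6900749206543), 84.8826904296875)
[[0.5614757693083576, 0.060408044258251414], [0.5711916096556784, 0.054149863204430604], [0.5171364964641704, -0.02580553772164377], [0.5042717204838026, -0.018077439527628872]]
[ 239    0   35   45 1397] ((255.9103240966797, 21.47586441040039), (44.86363220214844, 32.062225341796875), 86.633544921875)
[[0.5701240453717132, 0.07169596627710374], [0.5790920578487476, 0.0655151758312913], [0.5710528976134127, 0.05437580690320079], [0.5617126984766404, 0.06076335251545573]]
[149 201  75  92 844] ((187.54917907714844, 248.958984375), (110.2397689819336, 18.821422576904297), 50.19443130493164)
[[0.48707272337798285, 0.03818833029009845], [0.4960128960617287, 0.038137326211155696], [0.4916657140093469, -0.009797721860358537], [0.4816909073896102, -0.01060051729103139]]
```

The door follows: its top edge is now at about -125°, so it has turned some 31°. Continuing.

Request:
servo_tool:
  moves:
    - [-0.25,0.15,0,-0.02]
    - [-0.53,0.3,0,-0.041]
    - [-1.08,0.67,0,-0.085]
    - [-1.63,1.03,0,-0.128]
    - [-2.15,1.45,0,-0.172]
    - [-2.66,1.86,0,-0.215]
    - [-3.14,2.32,0,-0.259]
    - [-3.62,2.77,0,-0.303]
    - [-4.06,3.27,0,-0.346]
    - [-4.5,3.76,0,-0.39]
    - [-4.89,4.29,0,-0.433]
    - [-5.28,4.82,0,-0.477]
    - [-5.63,5.39,0,-0.52]
    - [-5.97,5.95,0,-0.564]
    - [-6.2,6.4,0,-0.6]
    - [-6.4,6.8,0,-0.625]
    - [-6.56,7.14,0,-0.652]
    - [-6.56,7.14,0,-0.652]

```text
time: 15.18
ee_pos: [0.4582, 0.0371, 0.1551]
tcp_rot: [-180.0, 0.0, 15.5]
wrist_force: [-0.2, 0.9, 0.6]
opening: 0.0001
grasp_force: 0.0
```

```bash
cat > e.py <<'E'
from h import *
im=camera("wrist");o=get_obs();print(o['time'],o['ee_pos'],o['tcp_rot'][2])
hsv=cv2.cvtColor(im,cv2.COLOR_RGB2HSV);m=((hsv[...,0]>18)&(hsv[...,0]<32)&(hsv[...,1]>60)&(hsv[...,1]<170)&(hsv[...,2]>200)).astype(np.uint8)
n,l,st,c=cv2.connectedComponentsWithStats(m)
for i in np.argsort(-st[1:,4])[:2]+1:
    b=cv2.boxPoints(cv2.minAreaRect(np.argwhere(l==i)[:,::-1].astype(np.float32)));P=onz("wrist",b,.19,o)[:,:2]
    print(st[i],np.round(P,4).tolist())
s=camera("scene");d=camera("side")
B=cv2.resize(d[90:240,230:430,::-1],(400,300),interpolation=cv2.INTER_CUBIC);C=cv2.resize(s[100:250,320:520,::-1],(400,300),interpolation=cv2.INTER_CUBIC)
W=cv2.resize(im[:,:,::-1],(480,300));cv2.imwrite("pics/last.png",np.vstack([np.hstack([B,C]),np.hstack([W,np.zeros((300,320,3),np.uint8)])]))
E
python3 e.py
```

```text
15.2333 [0.45838411 0.036805   0.15509379] 15.583401803803822
[ 241   46   47  240 6889] [[0.5456, 0.0902], [0.5495, 0.0785], [0.456, 0.0502], [0.4505, 0.0653]]
[ 517  182  123   90 3731] [[0.4987, -0.0433], [0.5318, -0.0358], [0.5326, -0.0865], [0.4974, -0.0994]]
```

Request:
servo_tool:
  moves:
    - [-0.13,0.3,0,-0.022]
    - [-0.25,0.6,0,-0.044]
    - [-0.37,0.92,0,-0.065]
    - [-0.49,1.23,0,-0.087]
    - [-0.58,1.55,0,-0.109]
    - [-0.68,1.87,0,-0.131]
    - [-0.77,2.18,0,-0.152]
    - [-0.86,2.5,0,-0.174]
    - [-0.93,2.82,0,-0.196]
    - [-0.99,3.15,0,-0.218]
    - [-1.05,3.4,0,-0.235]
    - [-1.1,3.6,0,-0.25]
    - [-1.12,3.79,0,-0.262]
    - [-1.12,3.79,0,-0.262]
    - [-1.12,3.79,0,-0.262]

```text
time: 16.58
ee_pos: [0.4497, 0.0348, 0.1551]
tcp_rot: [-178.3, 0.0, 3.4]
wrist_force: [-0.2, 0.3, 0.2]
opening: 0.0002
grasp_force: 0.0
```

```bash
python3 e.py
```

```text
16.6333 [0.44969277 0.03498677 0.15509083] 3.4327433712328252
[ 154    0   96  288 8123] [[0.5598, 0.0979], [0.5623, 0.0871], [0.4499, 0.0637], [0.4446, 0.0779]]
[ 545  142   95   69 3494] [[0.4946, -0.0571], [0.5214, -0.0499], [0.5228, -0.0877], [0.4957, -0.0979]]
```

```bash
python3 -c "
from h import *
o=get_obs();print(o['q'].round(2),o['qd'].round(2),o['ee_pos'],o['tcp_rot'],o['wrist_force'],o['torque'])"
```

```text
[  3.4   -9.41 -12.31  87.14   1.7  179.94] [ 0.16 -0.05  0.09  0.11  0.06 -0.08] [0.44967962 0.03516141 0.1550782 ] [-1.78298852e+02  4.21164436e-02  3.45431607e+00] [-0.14652308  0.07127017  1.35888444] [-0.0284298  -0.00920504  0.00113855]
```

Request:
servo_tool:
  moves:
    - [0,0,0,0]
    - [0,0,0,0]

```text
time: 16.9
ee_pos: [0.4497, 0.0352, 0.1551]
tcp_rot: [-178.3, 0.0, 3.5]
wrist_force: [0.5, 0.4, -0.8]
opening: -0.0002
grasp_force: 0.0
```

The last joint reached its limit (q6 = 180), so the tool yaw can't follow further. I'll back off, turn the tool back, and finish the push without turning.

Request:
servo_tool:
  moves:
    - [0,-4,0,0.1]
    - [0,-4,0,0.2]
    - [0,-4,0,0.3]
    - [0,-4,0,0.35]
    - [0,-4,0,0.35]
    - [0,-4,0,0.35]
    - [0,-4,0,0.35]

```text
time: 17.48
ee_pos: [0.4497, -0.0048, 0.1551]
tcp_rot: [-178.3, 0.0, 23.4]
wrist_force: [-0.8, -0.1, 0.2]
opening: 0.0
grasp_force: 0.0
```

```bash
python3 -c "
from h import *
o=get_obs();print(o['q'].round(2))";python3 e.py
```

```text
[ -1.58  -8.85 -11.83  87.78   1.52 155.01]
17.5333 [ 0.44968    -0.00480348  0.15510762] 23.42190797354353
[ 146    0   40  277 7783] [[0.4199, 0.0745], [0.5322, 0.0922], [0.5359, 0.0812], [0.4256, 0.0599]]
[ 481  245  113   49 1790] [[0.4918, -0.0651], [0.5034, -0.0624], [0.505, -0.1181], [0.4927, -0.1229]]
```

Request:
servo_tool:
  moves:
    - [0,1,0,0]
    - [0,2.3,0,0]
    - [0,3.5,0,0]
    - [0,4.2,0,0]
    - [0,4.6,0,0]
    - [0,4.9,0,0]
    - [-0.1,5.2,0,0]
    - [-0.1,5.5,0,0]
    - [-0.1,5.8,0,0]
    - [-0.1,6.1,0,0]
    - [-0.2,6.4,0,0]
    - [-0.2,6.7,0,0]
    - [-0.2,7,0,0]
    - [-0.2,7.3,0,0]
    - [-0.2,7.6,0,0]
    - [-0.2,7.8,0,0]
    - [-0.2,7.9,0,0]
    - [-0.2,7.9,0,0]

```text
time: 19.13
ee_pos: [0.4477, 0.0743, 0.1551]
tcp_rot: [-178.3, 0.0, 23.5]
wrist_force: [-0.2, -0.2, -0.4]
opening: 0.0001
grasp_force: 0.1
```

```bash
python3 e.py
```

```text
19.1833 [0.44769951 0.07413239 0.15510401] 23.505275889353705
[ 258    0  143  285 9002] [[0.4397, 0.1009], [0.5611, 0.1039], [0.5621, 0.0926], [0.4396, 0.0854]]
[536 266  56  38 777] [[0.4904, -0.0155], [0.5019, -0.0118], [0.503, -0.0424], [0.4911, -0.0472]]
```

Request:
servo_tool:
  moves:
    - [0,0.2,0,0]
    - [0,0.4,0,0]
    - [0,0.6,0,0]
    - [0,0.8,0,0]
    - [0,0.9,0,0]
    - [0,1.0,0,0]
    - [0,1.1,0,0]
    - [0,1.1,0,0]

```text
time: 19.95
ee_pos: [0.4477, 0.0852, 0.1551]
tcp_rot: [-178.3, 0.0, 23.5]
wrist_force: [0.2, 0.4, 0.2]
opening: -0.0001
grasp_force: 0.1
```

Request:
servo_tool:
  moves:
    - [0,0.1,0,0]
    - [0,0.2,0,0]
    - [0,0.3,0,0]
    - [0,0.3,0,0]

```text
time: 20.28
ee_pos: [0.4477, 0.0882, 0.1551]
tcp_rot: [-178.3, 0.0, 23.5]
wrist_force: [0.8, -0.5, 0.4]
opening: 0.0001
grasp_force: 0.1
```

```bash
python3 e.py
```

```text
20.3333 [0.44768646 0.08812495 0.15509677] 23.49760665994132
[ 256    0  181  285 9402] [[0.4408, 0.1166], [0.5669, 0.1068], [0.5669, 0.0957], [0.4387, 0.1014]]
[545 273  48  32 537] [[0.4905, -0.0065], [0.498, -0.0042], [0.4983, -0.0312], [0.4905, -0.0342]]
```

Request:
servo_tool:
  moves:
    - [0,0.05,0,0]
    - [0,0.1,0,0]
    - [0,0.1,0,0]
    - [0,0.1,0,0]

```text
time: 20.77
ee_pos: [0.4477, 0.0891, 0.1551]
tcp_rot: [-178.3, 0.0, 23.5]
wrist_force: [-0.3, -0.4, -0.3]
opening: -0.0002
grasp_force: 0.1
```

Request:
servo_tool:
  moves:
    - [0,0.05,0,0]
    - [0,0.1,0,0]
    - [0,0.1,0,0]
    - [0,0.1,0,0]

```text
time: 21.1
ee_pos: [0.4477, 0.0901, 0.1551]
tcp_rot: [-178.3, 0.0, 23.5]
wrist_force: [-0.1, 0.0, 1.5]
opening: -0.0001
grasp_force: 0.1
```

Request:
servo_tool:
  moves:
    - [0,0.05,0,0]
    - [0,0.1,0,0]
    - [0,0.1,0,0]
    - [0,0.1,0,0]

```text
time: 21.43
ee_pos: [0.4477, 0.0911, 0.1551]
tcp_rot: [-178.3, 0.0, 23.5]
wrist_force: [1.0, -0.1, -0.3]
opening: 0.0001
grasp_force: 0.1
```

```bash
python3 e.py
```

```text
21.4833 [0.44768229 0.09106819 0.15509803] 23.49493089617734
[ 255    0  190  285 9490] [[0.4407, 0.1197], [0.5682, 0.1074], [0.568, 0.0963], [0.4381, 0.1046]]
[548 274  47  31 525] [[0.4902, -0.0052], [0.4979, -0.0025], [0.499, -0.0282], [0.4911, -0.0315]]
```

Request:
servo_tool:
  moves:
    - [0,0.05,0,0]
    - [0,0.1,0,0]
    - [0,0.1,0,0]
    - [0,0.1,0,0]

```text
time: 21.92
ee_pos: [0.4477, 0.092, 0.1551]
tcp_rot: [-178.3, 0.0, 23.5]
wrist_force: [0.1, -1.0, -0.1]
opening: -0.0
grasp_force: 0.1
```

Request:
servo_tool:
  moves:
    - [0,0.05,0,0]
    - [0,0.05,0,0]
    - [0,0.05,0,0]
    - [0,0.05,0,0]

```text
time: 22.25
ee_pos: [0.4477, 0.0925, 0.1551]
tcp_rot: [-178.3, 0.0, 23.5]
wrist_force: [0.1, 0.2, -0.4]
opening: 0.0003
grasp_force: 0.1
```

Request:
servo_tool:
  moves:
    - [0,0.05,0,0]
    - [0,0.1,0,0]
    - [0,0.1,0,0]
    - [0,0.1,0,0]

```text
time: 22.58
ee_pos: [0.4477, 0.0936, 0.1551]
tcp_rot: [-178.3, 0.0, 23.5]
wrist_force: [0.4, -1.1, 0.4]
opening: -0.0001
grasp_force: 0.1
```

Request:
servo_tool:
  moves:
    - [0,0.05,0,0]
    - [0,0.1,0,0]
    - [0,0.1,0,0]
    - [0,0.1,0,0]

```text
time: 22.92
ee_pos: [0.4477, 0.0945, 0.1551]
tcp_rot: [-178.3, 0.0, 23.5]
wrist_force: [-0.1, -1.1, 0.4]
opening: 0.0004
grasp_force: 0.3
```

```bash
python3 e.py
```

```text
22.9667 [0.44770289 0.0945247  0.15510177] 23.49236579930389
[ 255    0  200  285 9592] [[0.441, 0.1244], [0.5699, 0.1078], [0.5693, 0.0966], [0.4378, 0.1093]]
[550 274  47  31 528] [[0.4905, -0.003], [0.4985, -0.0003], [0.4992, -0.0243], [0.491, -0.0276]]
```

Request:
servo_tool:
  moves:
    - [0,0.03,0,0]
    - [0,0.05,0,0]
    - [0,0.05,0,0]
    - [0,0.05,0,0]

```text
time: 23.4
ee_pos: [0.4477, 0.0948, 0.1551]
tcp_rot: [-178.3, 0.0, 23.5]
wrist_force: [1.0, -3.8, 1.0]
opening: -0.0
grasp_force: 1.5
```

```bash
python3 e.py
```

```text
23.45 [0.44771384 0.09486073 0.15510198] 23.48339721870915
[ 255    0  201  285 9601] [[0.441, 0.1245], [0.57, 0.1079], [0.5695, 0.0966], [0.4378, 0.1093]]
[550 273  46  32 527] [[0.4905, -0.0027], [0.4987, 0.0001], [0.4994, -0.0239], [0.4911, -0.0273]]
```

The force has risen to 3.8 N and the door has stopped moving, so it is on the stops. Backing away and checking.

Request:
servo_tool:
  moves:
    - [0,-0.1,0,0]
    - [0,-0.3,0,0]
    - [0,-0.8,0,0]
    - [0,-2,0,0]
    - [0,-4,0,0]
    - [0,-7,0,0]
    - [0,-9,2,0]
    - [0,-9,5,0]
    - [0,-9,5,0]
    - [0,-9,5,0]

```text
time: 24.38
ee_pos: [0.4484, 0.0046, 0.2065]
tcp_rot: [-178.3, -0.1, 23.4]
wrist_force: [0.1, -0.3, -0.4]
opening: 0.0
grasp_force: 0.0
```

```bash
python3 e.py
```

```text
24.4333 [0.44794446 0.00486267 0.20534628] 23.473242913171138
[ 138    0   94  213 4629] [[0.4205, 0.1219], [0.5488, 0.1082], [0.5496, 0.0967], [0.4209, 0.1075]]
[ 468  223   94   49 1405] [[0.4828, -0.0818], [0.4983, -0.0784], [0.5008, -0.1445], [0.4846, -0.15]]
```

View pics/last.png

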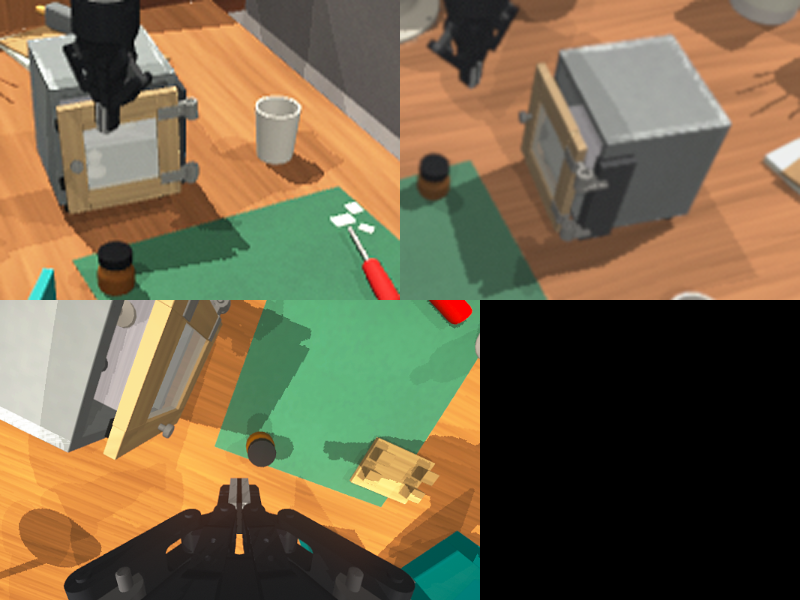

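The picture shows the door shut against the black rubber stop (wrist view, about (112,430)), both knuckles seated, nothing else moved and the arm clear. Handing in.

```bash
python3 -c "
from workcell import *
print(job_done())"
```

```text
the job is handed in; nothing more can be done
None
```

The plywood door is hung on both hinge pins and swung shut against its rubber stops, with the arm clear; the job is handed in at about 24 s (no verdict returned).

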